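Hang the sieve hoop on the post's J-hook

TASK

Lift the upright wooden sieve hoop out of its cradle by the top of its rim and hang it on the J-hook of the timber post: bring the hook's tip through the hoop, lower the rim gently until it rests on the hook's arm, then slide it back along the arm, under the keeper, until it is fully home against the stop. Let go and leave it hanging still and square on the hook. Feel your way: do not press hard on the hook or the post, and disturb nothing else on the table.

Things in the scene. Friction and masses are not known exactly. Their poses are not given: they have to be found in the camera images.
- hoop_center (a point): Centre of the loose sieve hoop (about 0.2 to 0.4 kg): a light-wood ring, no mesh, 200 mm outside, 184 mm inside diameter, 30 mm wide along its axis. x = the hoop's axis (level), z up. Starts upright in the cradle, centre 112 mm above the table. Pinch the rim's flat side faces (30 mm apart along x) from above, 30 to 40 mm beside the top along y: the top must stay free for the hook.
- rack: Fixed low plywood cradle holding the hoop upright: base 75 x 160 x 10 mm, two walls 70 mm high and 140 mm long along y, 34 mm apart, one on either side of the hoop. Origin at the centre of the underside on the table, x across the slot, y along it.
- stand: Fixed timber post 60 x 60 mm, 352 mm tall, on a 130 x 130 x 22 mm base; origin at the underside's centre, z up. A steel J-hook clamped to its -x face points along -x at y = 0. The hook is rigid, but was clamped by hand in a slot: it sits up to 12 mm above or below the marks, find it by feel. Too much: over 15 N of the rim on the hook before it is under the keeper, over 25 N on hook or post.
- hook_mark (a point): On the stand (same axes), middle of the bare part of the hook's arm: x = -155 mm from the post's axis, 272 mm above the table, the nominal height of the arm's top (true one up to 12 mm off). The arm is 14 mm wide. Its upturned tip spans x = -186 to -194 mm and rises 32 mm above the arm's top. A rim lowered centred here clears tip and keeper by 16 mm.
- seat_mark (a point): On the stand (same axes), where the middle of the rim's width lies once home: x = -120 mm from the post's axis, 272 mm up (nominal arm top, true one up to 12 mm off). The stop's face is at x = -105 mm. The keeper, a tongue from the stop out to x = -123 mm, is 13 mm above the arm's top (its own top 29 mm). Stop and keeper are 14 mm wide.
- pot: Bystander: terracotta pot, 70 mm wide, 55 mm tall; origin at its underside.
- small_hoop: Bystander: small wooden ring lying flat, 120 mm outside, 25 mm tall; origin at its underside.
- mug: Bystander: white mug, 76 mm wide, 60 mm tall; origin at its underside.
- jar: Bystander: amber glass jar with lid, 68 mm wide, 100 mm tall; origin at its underside.
- tin: Bystander: bare metal tin, 74 mm wide, 90 mm tall; origin at its underside.
- brush: Bystander: hand brush lying on the table.
- packets: Bystander: bundle of seed packets, 110 x 80 x 35 mm; origin at its underside.
- hoop: The same hoop again, as a solid: origin at its centre, same axes. Rim 8 mm thick radially.

How it is judged (in metres and radians):
On the way, in this order (a step that is already met when the one before it is completed fails the run):
1. the hoop is lifted clear of the cradle in the fingers (height (world z) of hoop_center above 0.18 m and contact force between hoop and rack below 0.1 N and contact force between the fingers and hoop above 1 N), for 0.2 s.
2. the rim, still held, rests on the bare arm of the hook, between tip and keeper (contact force between hoop and stand above 1 N and contact force between the fingers and hoop above 1 N and x of hoop_center in the frame of stand between -0.178 and -0.132 m and y of hoop_center in the frame of stand between -0.025 and 0.025 m and z of hoop_center in the frame of stand between 0.164 and 0.1945 m), for 0.1 s.
At the end, for the whole second after the job is handed in: The hoop hangs freely from the hook's arm, released and still (under 0.05 m/s), its rim under the keeper and home against the stop to within 6 mm, within 20 mm of the hook sideways and square to the arm within 0.2 rad (x of hoop_center in the frame of stand between -0.126 and -0.114 m and y of hoop_center in the frame of stand between -0.02 and 0.02 m and z of hoop_center in the frame of stand between 0.164 and 0.1945 m and angle between the x axis of hoop_center and the x axis of stand, either way round below 0.2 rad and contact force between hoop and stand above 0.5 N and contact force between the fingers and hoop below 0.05 N and linear speed of hoop below 0.05 m/s); the robot touches nothing.
It fails at once if the rim presses on the hook with more than 15 N before it is under the keeper (contact force between hoop and stand above 15 N and x of hoop_center in the frame of stand below -0.132 m).
It fails at once if hook or post is pressed with more than 25 N (contact force between anything else and stand above 25 N).
It fails at once if a bystander is moved by more than 20 mm (distance of any of pot, small_hoop, mug, jar, tin, packets, brush from where it was at the start of the episode above 0.02 m).
It also fails if it takes over 61 s, if anything falls off the work surface, if the arm or the gripper's body presses on something with over 40 N, if the wrist force passes 120 N, or if a joint passes its speed limit or range.

ROBOT

A 6-joint arm with a two-finger parallel gripper is mounted at the origin on the work surface. World frame = base frame: x ahead of the robot, y to its left, z up, the work surface at z = 0. Lengths are in mm, angles in rad, forces in N, time in s.
With the tool pointing down it reaches from about 300 to 825 mm from the base axis. Payload 5.4 kg.
Tool frame: the origin (TCP) lies midway between the tips of the shut fingers; the grasp point (between the pads) lies 19 mm behind it; z points along the fingers, y is the line along which they close (so a half turn about z gives the same grasp; the last joint's range is limited). The gripper opens to 92 mm and grips with 3 to 60 N. Pads are 20 mm wide; open, the fingers measure 128 mm over their backs; the gripper's body (75 mm by 189 mm) begins 69 mm behind the grasp point.
Start: joints at [-1.434, 0.158, 1.597, -0, 1.386, -0.21], TCP at [195.413, -540.758, 182.801] pointing down, gripper open.
Joint ranges: [-2.91, 2.91], [-0.94, 2.29], [0.18, 2.7], [-1.29, 4.43], [0.17, 2.64], [-3, 3]. Speed limits (rad/s): [2.57, 2.57, 3.14, 3.14, 3.14, 3.14].

INTERFACE

Orientations are given as a unit quaternion [w, x, y, z].
In Python, from bench import * gives the robot as it stands.
- The arm moves only by the tool step_arm, never from a script. Its arguments are lists of equal length, an entry for each row: "linear": the shift along the tool's x, y, z as a fraction of full scale, a list of three; "rotation": the turn, a rotation vector about the tool's x, y, z as a fraction of full scale, a list of three; "grip": the gripper command: -1 is shut, 1 is fully open, values between are in proportion. In form: {"linear": [[tx, ty, tz], ...], "rotation": [[rx, ry, rz], ...], "grip": [grip, ...]}. A call has 1 to 10 rows; each row is the pose to reach, as a shift and turn from the pose commanded when the call began, along the tool's axes at that moment; what a row does not reach only later rows make up. Full scale, the value 1, is 0.3 m for a shift and 90 degrees for a turn. A row lasts 1/8 s, in which the tool goes at most 62.5 mm and 10.7 degrees, less where a joint would pass 70% of its speed; a pose out of reach is approached as far as the arm can. A call with a number of a shift or a turn outside -1 to 1 is refused whole. A call with a gripper value outside its range is refused whole. The fingers move at their own pace and stop on an object; "force" is the grip in N (left out, the last holds). Time passes only in rows, so rows that repeat a pose let the fingers close. It gives the time, the measured TCP pose, the force, the opening and the grip force at its end, in the units of the state.
- state(): the state, without advancing time (a new reading comes with each control period).
- capture(name): name is "side" or "top" or "wrist"; returns (picture, depth): 480x640x3 uint8, red, green, blue; 480x640 float32, mm along the optical axis (not along the pixel's ray), 0 where there is no reading.
- camera_info(name): a dict with "fx", "fy", "cx", "cy" (pixels), "dist_coeffs" ([k1, k2, p1, p2, k3] as OpenCV has them; the pictures are not rectified), "rvec" (rotation vector, rad) and "tvec" (3), from world to camera coordinates, as OpenCV has them; the wrist camera has in their place "mount" (4x4, takes a point from camera to tool coordinates, whose origin is the TCP and whose axes are the flange's). Camera axes: x right, y down, z forward; pixel columns grow to the right and rows downward; lengths in mm; the calibration is good to about 2 mm. A picture is of the moment at which its call begins: read the wrist's pose just before it. camera_info takes no time and is no camera call.
- job_done(): hands the job in; it is judged then, once.
Trained networks look in the newest picture that a camera, given by its name, has taken for a name from the list of things; names that differ only in an ending like _2 or _b are one class to them, and where a whole thing is asked for, a point or a joint stands for the part that bears it (a point fixed in the world has none). Each returns a list of dicts, best first, with "score" (0 to 1); they miss things now and then, are a little off and sometimes report something else, mostly with a low value. They report only what shows in the picture. A call takes as long as a camera call.
- regions_of(camera, name): "pixels" (480x640 bool, what is visible of it).
- landmark_of(camera, name): "point" ([x, y, z] in mm, in world coordinates, good to about 4 mm: a listed point, or the origin of a listed thing).
The state is a dict: "time": time; "joint_pos": joint angles; "qd": joint speeds; "effort": joint torques, N m; "position": TCP position; "orientation": TCP orientation; "ft_force": force on the tool from outside, world axes, zero at the start; "ft_torque": the same for the moment, N m; "finger_gap": finger opening in mm; "finger_force": force on a finger pad.
Only numpy, scipy, OpenCV 4.12 (cv2) and the standard library are available. Lean on these libraries where they do the work, as an engineer would, in place of code of your own. Each camera call takes 0.05 s, during which the arm holds its last target. There are 200 camera calls.

## Working session

There is one attempt and no reset: what is moved stays moved. The work goes in short steps, Python scripts to look and compute and a tool call to move; the robot and the scene stay as the last step left them, time stands still between calls to the robot, and variables do not carry over. Pictures are saved under pics/ and viewed, at most 10 in all, crops included, and the job is handed in when it is done.

Besides the shell and the picture viewer there is one more tool, called after ">>>" by a JSON object that holds its "op" and its "data", one argument or row to a line. step_arm: Moves the arm, as the interface text tells. Its arguments: {"type":"object","properties":{"linear":{"type":"array"},"rotation":{"type":"array"},"grip":{"type":"array"},"force":{"type":"number"}},"required":["linear","rotation","grip"]}

```bash
mkdir -p pics; ls
python3 - <<'E'
from bench import *
import cv2,numpy as np
s=state();print(s['time'],s['position'],s['orientation'],s['finger_gap'],s['ft_force'])
ims=[]
for c in ['side','top']:
    p,d=capture(c);ims.append(p)
    i=camera_info(c);R=cv2.Rodrigues(np.array(i['rvec'],float))[0];print(c,'pos',-R.T@np.array(i['tvec']).ravel())
    for n in ['hoop_center','rack','stand','hook_mark','seat_mark','pot','small_hoop','mug','jar','tin','brush','packets']:
        r=landmark_of(c,n)
        print(n,[(np.round(x['point']),round(x['score'],2)) for x in r[:2]])
cv2.imwrite('pics/a.png',cv2.resize(np.hstack(ims)[:,:,::-1],(800,300)))
cv2.imwrite('pics/side.png',ims[0][:,:,::-1]);cv2.imwrite('pics/top.png',ims[1][:,:,::-1])
print(state()['time'])
E
```

```text
pics
0.0 [ 195.32476264 -540.09125144  181.82388413] [-9.30923012e-04  9.85003172e-01  1.72533718e-01  2.74863473e-05] 91.75538648804215 [-0.12973423  0.17487351 -0.33952952]
side pos [ 420.90007336 -915.27871848 1174.96139029]
hoop_center []
rack [(array([ 534., -224.,    1.]), 0.78)]
stand [(array([600., 315.,  -0.]), 0.94), (array([307., 289.,  -2.]), 0.28)]
hook_mark [(array([613., 160., 274.]), 0.8)]
seat_mark [(array([613., 197., 275.]), 0.82)]
pot [(array([427.,  30.,  -2.]), 0.57)]
small_hoop [(array([533.,  42.,   0.]), 0.67)]
mug [(array([703.,  15.,  -1.]), 0.65)]
jar [(array([ 758., -103.,    3.]), 0.86)]
tin [(array([792., 178.,  -0.]), 0.67), (array([534.,  44.,   1.]), 0.54)]
brush [(array([ 720., -286.,    2.]), 0.81)]
packets [(array([309., 287.,  -3.]), 0.93)]
top pos [ 422.31384113   49.46420632 1209.12973665]
hoop_center [(array([ 533., -225.,  113.]), 0.79), (array([617., 158., 275.]), 0.55)]
rack [(array([ 528., -216.,   -1.]), 0.57)]
stand [(array([597., 318.,   0.]), 0.66)]
hook_mark [(array([614., 159., 274.]), 0.56)]
seat_mark [(array([610., 200., 272.]), 0.85)]
pot []
small_hoop []
mug [(array([712.,  16.,   0.]), 0.8)]
jar [(array([ 762., -108.,   -1.]), 0.63), (array([429.,  27.,   2.]), 0.49)]
tin [(array([791., 179.,   2.]), 0.72)]
brush [(array([ 719., -286.,   -2.]), 0.96)]
packets [(array([315., 284.,  -3.]), 0.88)]
1.3
```

View pics/side.png

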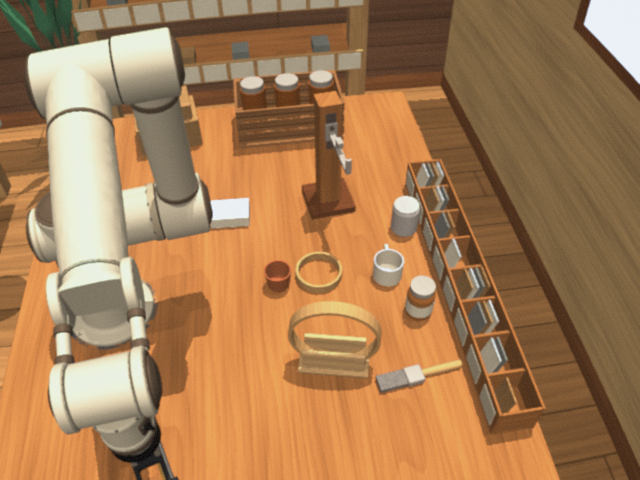

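View pics/top.png

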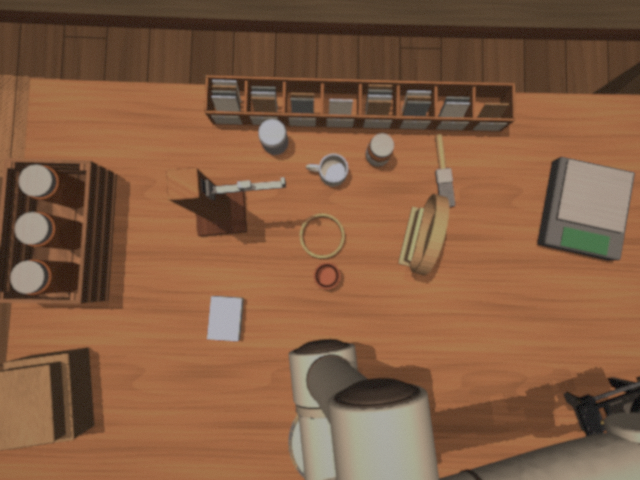

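```bash
cat > h.py <<'E'
from bench import *
import cv2,numpy as np
from scipy.spatial.transform import Rotation as Ro
def cloud(c):
    p,d=capture(c);i=camera_info(c)
    K=np.array([[i['fx'],0,i['cx']],[0,i['fy'],i['cy']],[0,0,1.]])
    v,u=np.nonzero(d>0)
    n=cv2.undistortPoints(np.stack([u,v],1).astype(float)[:,None],K,np.array(i['dist_coeffs'],float))[:,0]
    z=d[v,u].astype(float)
    P=np.c_[n*z[:,None],z]
    if 'rvec' in i:
        R=cv2.Rodrigues(np.array(i['rvec'],float))[0];P=(P-np.array(i['tvec']).ravel())@R
    return p,P
def box(P,x0,x1,y0,y1,z0,z1):
    return P[(P[:,0]>x0)&(P[:,0]<x1)&(P[:,1]>y0)&(P[:,1]<y1)&(P[:,2]>z0)&(P[:,2]<z1)]
E
python3 - <<'E'
from h import *
for c in ['top','side']:
    p,P=cloud(c)
    print(c)
    for z0,z1 in [(90,250),(150,250),(205,250)]:
        H=box(P,400,660,-300,-150,z0,z1); print('hoop',z0,len(H),H[:,2].max().round(1),cv2.minAreaRect(H[:,:2].astype(np.float32)), H[:,2].mean())
    H=box(P,400,660,-300,-150,62,76);print('walls',len(H),cv2.minAreaRect(H[:,:2].astype(np.float32)),np.median(H[:,2]))
    T=box(P,540,660,260,380,340,370);print('post',len(T),np.median(T[:,2]),cv2.minAreaRect(T[:,:2].astype(np.float32)))
    A=box(P,550,680,90,290,230,325);print('hook',len(A))
    for y in range(100,290,10):
        a=A[(A[:,1]>=y)&(A[:,1]<y+10)]
        if len(a): print(y,len(a),a.min(0).round(0),np.median(a,0).round(1),a.max(0).round(0))
E
```

```text
top
hoop 90 1196 217.2 ((530.6492919921875, -220.2869873046875), (32.90962219238281, 198.9448699951172), 75.91057586669922) 189.89597617328516
hoop 150 1080 217.2 ((530.4956665039062, -220.5000457763672), (32.01841354370117, 185.76332092285156), 76.44890594482422) 196.80490089057088
hoop 205 485 217.2 ((533.34814453125, -221.16995239257812), (31.956645965576172, 92.21661376953125), 76.56119537353516) 210.5342149021721
walls 324 ((533.2178955078125, -208.5853271484375), (40.27777862548828, 181.0198974609375), 73.26799774169922) 70.20271277373232
post 1042 352.9499177388523 ((595.598388671875, 314.70867919921875), (62.757293701171875, 60.13571548461914), 5.749727725982666)
hook 899
120 43 [609. 123. 266.] [613.2 125.3 303.5] [622. 130. 307.]
130 32 [608. 131. 266.] [613.6 135.8 274.4] [622. 140. 305.]
140 32 [607. 140. 268.] [613.9 144.3 274.1] [620. 149. 279.]
150 37 [606. 150. 265.] [613.3 154.9 273.8] [620. 160. 277.]
160 35 [605. 161. 267.] [610.5 165.3 273.5] [620. 170. 277.]
170 30 [603. 170. 271.] [610.6 175.  273.9] [618. 179. 278.]
180 38 [603. 180. 265.] [609.1 184.2 273.8] [
[... 1716 characters left out ...]
173.8 273.9] [619. 180. 276.]
180 22 [604. 180. 264.] [610.6 184.4 274.2] [618. 190. 294.]
190 56 [604. 190. 267.] [609.5 194.9 293.3] [618. 200. 306.]
200 38 [601. 200. 263.] [608.7 204.1 300.6] [617. 210. 308.]
210 27 [602. 210. 265.] [603.2 213.1 297. ] [615. 220. 307.]
220 9 [600. 221. 267.] [601.2 227.1 273.9] [602. 229. 277.]
230 6 [598. 233. 271.] [600.7 236.8 274.2] [604. 239. 276.]
240 12 [597. 241. 265.] [599.5 244.8 275.4] [605. 250. 278.]
250 13 [596. 251. 268.] [601.5 256.6 274.6] [607. 260. 278.]
260 24 [595. 261. 269.] [600.8 266.3 276.3] [610. 270. 297.]
270 166 [574. 270. 242.] [591.9 277.3 287.1] [615. 280. 324.]
280 381 [572. 280. 230.] [597.8 284.2 293.1] [630. 290. 325.]
```

```bash
cat >> h.py <<'E'
def pose():
    s=state();q=np.array(s['orientation']);return s,np.array(s['position']),Ro.from_quat(q[[1,2,3,0]])
def toolR(az,tilt):  # hoop "out" azimuth (deg); tool z down tilted toward out
    o=np.array([np.cos(np.radians(az)),np.sin(np.radians(az)),0]);y=np.cross([0,0,-1.],o)
    R=np.c_[o,y,[0,0,-1.]]
    return Ro.from_matrix(R)*Ro.from_euler('y',tilt,degrees=True),o
def rel(p0,R0,p1,R1):
    print('lin',(R0.inv().apply(p1-p0)/300).round(4),'rot',((R0.inv()*R1).as_rotvec()/(np.pi/2)).round(4),'dist',np.linalg.norm(p1-p0).round(1))
def tcp(C,az,tilt,off,back=0):
    R,o=toolR(az,tilt);z=R.apply([0,0,1]);h=np.sqrt(96**2-off**2)
    return np.array(C)-off*o+[0,0,h]+(19-back)*z,R
E
python3 - <<'E'
from h import *
s,p,R=pose()
C=[532.7,-221,112]
p1,R1=tcp(C,-14,30,38,110); p2,_=tcp(C,-14,30,38,0)
print(p1,p2);rel(p,R,p1,R1);rel(p1,R1,p2,R1)
E
```

```text
[ 451.68030686 -200.79952172  278.96725911] [ 505.0465718  -214.10522598  183.70446469]
lin [ 1.1885 -0.7754 -0.3205] rot [-0.0985  0.3235  0.3676] dist 436.4
lin [0.     0.     0.3667] rot [0. 0. 0.] dist 110.0
```

>>> {"op": "step_arm", "data": {
  "linear": [
    [0.3, -0.2, -0.32],
    [0.6, -0.39, -0.32],
    [0.6, -0.39, -0.32],
    [0.6, -0.39, -0.32],
    [0.6, -0.39, -0.32]
  ],
  "rotation": [
    [0, 0, 0],
    [0, 0, 0],
    [0, 0, 0],
    [0, 0, 0],
    [0, 0, 0]
  ],
  "grip": [1, 1, 1, 1, 1]
}}

```text
time: 2.02
position: [327.0, -368.2, 280.8]
orientation: [0.002, 0.985, 0.175, 0.001]
ft_force: [-0.8, -1.2, 0.3]
finger_gap: 91.8
finger_force: 0.0
```

>>> {"op": "step_arm", "data": {
  "linear": [
    [0.5885, -0.385, 0],
    [0.5885, -0.385, 0],
    [0.5885, -0.385, 0],
    [0.5885, -0.385, 0],
    [0.5885, -0.385, 0],
    [0.5885, -0.385, 0],
    [0.5885, -0.385, 0]
  ],
  "rotation": [
    [-0.0985, 0.3235, 0.3676],
    [-0.0985, 0.3235, 0.3676],
    [-0.0985, 0.3235, 0.3676],
    [-0.0985, 0.3235, 0.3676],
    [-0.0985, 0.3235, 0.3676],
    [-0.0985, 0.3235, 0.3676],
    [-0.0985, 0.3235, 0.3676]
  ],
  "grip": [1, 1, 1, 1, 1, 1, 1]
}}

```text
time: 2.9
position: [451.7, -202.6, 279.4]
orientation: [0.032, 0.959, -0.118, 0.257]
ft_force: [0.5, 0.3, 0.5]
finger_gap: 91.9
finger_force: 0.0
```

Run:
```python
from h import *
s,p,R=pose();print(s['time'],p)
i=camera_info('wrist');M=np.array(i['mount'])
img,P=cloud('wrist');cv2.imwrite('pics/w1.png',img[:,:,::-1])
W=R.apply(P@M[:3,:3].T+M[:3,3])+p
H=box(W,400,660,-310,-130,90,230);print(len(H),H[:,2].max())
for z0 in (90,150,190,205):
    h=H[H[:,2]>z0]
    if len(h)>20: print(z0,len(h),cv2.minAreaRect(h[:,:2].astype(np.float32)))
print(landmark_of('wrist','hoop_center')[:1],landmark_of('wrist','rack')[:1])
p2,R2=tcp([532.7,-221,112],-14,30,38,0);rel(p,R,p2,R2)
```

```text
2.9 [ 451.65572339 -202.55999012  279.42863597]
5802 214.9353807335769
90 5802 ((526.0310668945312, -217.78878784179688), (30.07775115966797, 183.488525390625), 76.629638671875)
150 5558 ((529.357177734375, -218.57937622070312), (30.07775115966797, 176.65086364746094), 76.629638671875)
190 4300 ((533.783447265625, -219.62942504882812), (30.073427200317383, 130.49630737304688), 76.62914276123047)
205 2840 ((533.9605712890625, -219.677734375), (30.065509796142578, 85.78217315673828), 76.60985565185547)
[] [{'point': [755.5, -102.9, 0.1], 'score': 0.24}]
lin [-0.0017 -0.0062  0.3673] rot [ 0.0008  0.0004 -0.0001] dist 110.2
```

View pics/w1.png

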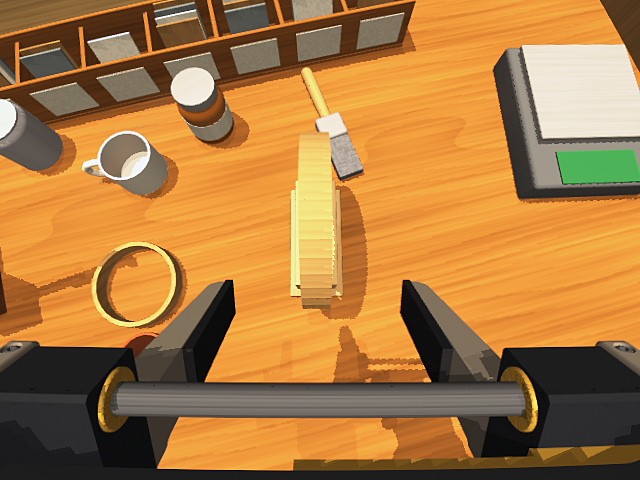

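Run:
```python
from h import *
s,p,R=pose()
p2,R2=tcp([533.9,-219.7,113],-13.4,30,38,0);rel(p,R,p2,R2);print(p2,R2.as_quat())
```

```text
lin [ 0.0031 -0.0079  0.365 ] rot [ 0.0036  0.0004 -0.006 ] dist 109.5
[ 506.17588747 -213.09518475  184.70446469] [ 0.95932918 -0.11269528  0.25705148  0.03019661]
```

>>> {"op": "step_arm", "data": {
  "linear": [
    [0.003, -0.008, 0.15],
    [0.003, -0.008, 0.3],
    [0.003, -0.008, 0.365],
    [0.003, -0.008, 0.365],
    [0.003, -0.008, 0.365],
    [0.003, -0.008, 0.365],
    [0.003, -0.008, 0.365],
    [0.003, -0.008, 0.365],
    [0.003, -0.008, 0.365]
  ],
  "rotation": [
    [0.0036, 0, -0.006],
    [0.0036, 0, -0.006],
    [0.0036, 0, -0.006],
    [0.0036, 0, -0.006],
    [0.0036, 0, -0.006],
    [0.0036, 0, -0.006],
    [0.0036, 0, -0.006],
    [0.0036, 0, -0.006],
    [0.0036, 0, -0.006]
  ],
  "grip": [1, 1, 1, 1, -1, -1, -1, -1, -1],
  "force": 40
}}

```text
time: 4.18
position: [506.2, -212.1, 184.6]
orientation: [0.03, 0.959, -0.112, 0.257]
ft_force: [0.4, 0.6, 0.2]
finger_gap: 43.9
finger_force: 0.0
```

>>> {"op": "step_arm", "data": {
  "linear": [
    [0, 0, 0],
    [0, 0, 0],
    [0, 0, 0],
    [0, 0, 0]
  ],
  "rotation": [
    [0, 0, 0],
    [0, 0, 0],
    [0, 0, 0],
    [0, 0, 0]
  ],
  "grip": [-1, -1, -1, -1],
  "force": 40
}}

```text
time: 4.68
position: [506.2, -212.0, 184.4]
orientation: [0.03, 0.959, -0.113, 0.257]
ft_force: [-0.1, 0.1, -1.2]
finger_gap: 4.3
finger_force: 0.0
```

Run:
```python
from h import *
s,p,R=pose();print(s['finger_gap'],s['finger_force'],p)
img,P=cloud('wrist')
i=camera_info('wrist');M=np.array(i['mount'])
W=R.apply(P@M[:3,:3].T+M[:3,3])+p
q,Q=cloud('side')
for n,X in (('w',W),('s',Q)):
    H=box(X,400,660,-310,-130,90,230)
    h=H[H[:,2]>190];print(n,H[:,2].max(),len(h),cv2.minAreaRect(h[:,:2].astype(np.float32)))
cv2.imwrite('pics/w2.png',np.hstack([cv2.resize(img,(400,300)),cv2.resize(q[180:420,200:520],(400,300))])[:,:,::-1])
```

```text
4.325329390575633 0.0 [ 506.17981253 -212.02638091  184.41028051]
w 229.99965219234056 8101 ((534.1896362304688, -219.4528045654297), (32.2188720703125, 130.2989959716797), 75.3291244506836)
s 229.99267250576852 873 ((534.9732055664062, -221.29891967773438), (35.879825592041016, 135.2257080078125), 75.26197814941406)
```

View pics/w2.png

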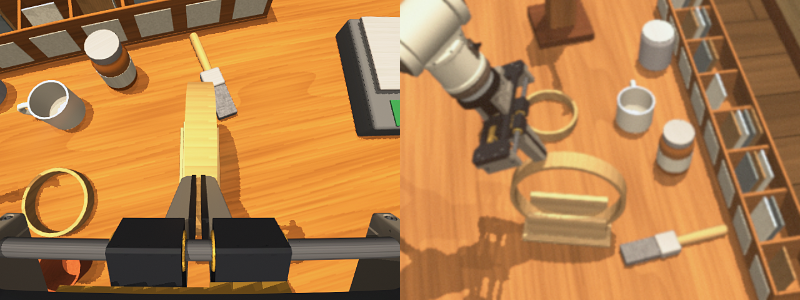

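Run:
```python
from h import *
s,p,R=pose();print(s['finger_gap'],p)
img,P=cloud('wrist')
i=camera_info('wrist');M=np.array(i['mount']);print(M.round(2))
T=P@M[:3,:3].T+M[:3,3]
# points in tool coords close to the fingers
F=box(T,-40,60,-25,25,-90,40)
for z in range(-90,40,10):
    a=F[(F[:,2]>=z)&(F[:,2]<z+10)]
    if len(a): print(z,len(a),a.min(0).round(0),np.median(a,0).round(0),a.max(0).round(0))
C=R.inv().apply(np.array([533.9,-219.7,113])-p);print('C in tool',C)
cv2.imwrite('pics/w3.png',cv2.resize(img[100:420,200:440],(600,800))[:600,:,::-1])
```

```text
0.5480299987781531 [ 506.16456232 -212.02911042  184.39850546]
[[   0.     -0.95   -0.3    85.91]
 [   1.      0.      0.     -1.19]
 [  -0.     -0.3     0.95 -202.63]
 [   0.      0.      0.      1.  ]]
-90 1233 [ -9. -18. -90.] [ 12.  -1. -85.] [ 13.  16. -80.]
-80 894 [ 10. -18. -80.] [ 12.  -1. -75.] [ 13.  15. -70.]
-70 687 [ 10. -16. -70.] [ 11.  -1. -65.] [ 12.  14. -60.]
-60 543 [ 10. -16. -60.] [ 11.  -1. -55.] [ 12.  13. -50.]
-50 424 [ 10. -15. -50.] [ 11.  -1. -45.] [ 12.  13. -40.]
-40 262 [ 10. -14. -40.] [ 11.  -1. -37.] [ 12.  12. -31.]
-30 1147 [ -2. -14. -25.] [ 12.   2. -22.] [ 21.  16. -20.]
-20 2257 [ 11. -14. -20.] [ 29.   1. -16.] [ 44.  16. -10.]
-10 1367 [ 37. -14. -10.] [48.  1. -6.] [57. 16. -0.]
0 510 [ 52. -14.   0.] [57.  1.  2.] [60. 16.  6.]
C in tool [-10.79320323   1.06398245  76.21166799]
```

View pics/w3.png

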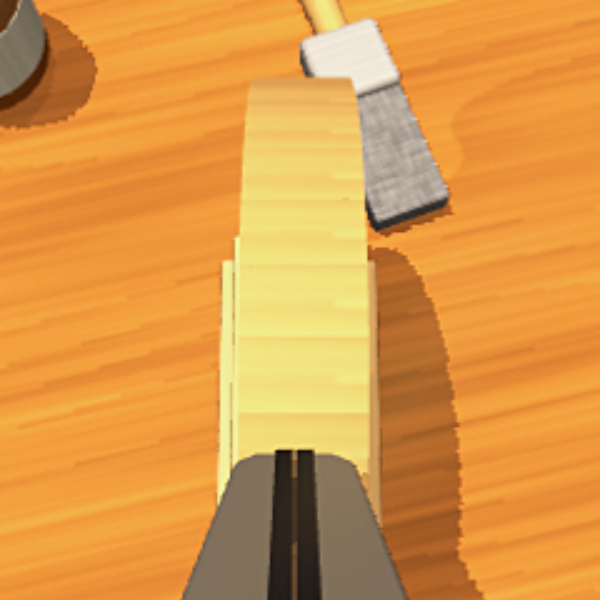

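>>> {"op": "step_arm", "data": {
  "linear": [
    [0, 0, 0],
    [0, 0, 0],
    [0, 0, 0],
    [0, 0, 0],
    [0, 0, 0],
    [0, 0, 0],
    [0, 0, 0],
    [0, 0, 0],
    [0, 0, 0]
  ],
  "rotation": [
    [0, 0, 0],
    [0, 0, 0],
    [0, 0, 0],
    [0, 0, 0],
    [0, 0, 0],
    [0, 0, 0],
    [0, 0, 0],
    [0, 0, 0],
    [0, 0, 0]
  ],
  "grip": [0.5, 0.5, 0.5, 0.5, 0.5, 0.5, 0.5, 0.5, 0.5]
}}

```text
time: 5.95
position: [506.2, -212.0, 184.4]
orientation: [0.03, 0.959, -0.112, 0.257]
ft_force: [0.8, 0.3, -0.6]
finger_gap: 68.9
finger_force: 0.0
```

Run:
```python
from h import *
s,p,R=pose();print(s['time'],s['finger_gap'],p)
img,P=cloud('wrist')
i=camera_info('wrist');M=np.array(i['mount'])
T=P@M[:3,:3].T+M[:3,3]
F=box(T,-40,60,-60,60,-90,40)
for z in range(-90,40,10):
    a=F[(F[:,2]>=z)&(F[:,2]<z+10)&(abs(F[:,1])>20)]
    if len(a): print(z,len(a),a.min(0).round(0),np.median(a,0).round(0),a.max(0).round(0))
a=F[(abs(F[:,1])<17)&(F[:,2]>-60)]
for x in range(-20,60,8):
    b=a[(a[:,0]>=x)&(a[:,0]<x+8)]
    if len(b): print('rim',x,len(b),b.min(0).round(),np.median(b,0).round(1),b.max(0).round())
cv2.imwrite('pics/w4.png',img[:,:,::-1])
```

```text
5.95 68.90852405831012 [ 506.17023849 -212.01064449  184.39994717]
-90 1670 [ -9. -53. -90.] [ 11.  33. -85.] [ 13.  51. -80.]
-80 1370 [ -9. -51. -80.] [ 11. -35. -75.] [ 13.  49. -70.]
-70 1053 [ -9. -51. -70.] [ 11. -35. -65.] [ 12.  48. -60.]
-60 859 [-10. -50. -60.] [ 11. -35. -55.] [ 12.  47. -50.]
-50 700 [ -9. -49. -50.] [ 10. -35. -45.] [ 12.  46. -40.]
-40 424 [ -9. -48. -40.] [ 10.  33. -36.] [ 12.  46. -31.]
rim -20 608 [-20. -14. -26.] [-15.9   1.1 -23.8] [-12.  16. -21.]
rim -12 619 [-12. -14. -26.] [ -8.    0.5 -23.8] [ -4.  16. -22.]
rim -4 703 [ -4. -14. -25.] [  0.1   1.  -23.5] [  4.  16. -21.]
rim 4 725 [  4. -14. -24.] [  8.    1.  -22.2] [ 12.  16. -20.]
rim 12 778 [ 12. -14. -23.] [ 16.1   1.  -20.5] [ 20.  16. -18.]
rim 20 776 [ 20. -14. -21.] [ 24.    1.  -17.8] [ 28.  16. -15.]
rim 28 807 [ 28. -14. -18.] [ 32.1   1.  -14.7] [ 36.  16. -11.]
rim 36 796 [ 36. -14. -14.] [ 40.    1.  -10.2] [44. 16. -7.]
rim 44 772 [ 44. -14.  -9.] [48.1  1.  -5.4] [52. 16. -0.]
rim 52 758 [ 52. -14.  -3.] [55.9  1.   1.2] [60. 16.  7.]
```

View pics/w4.png

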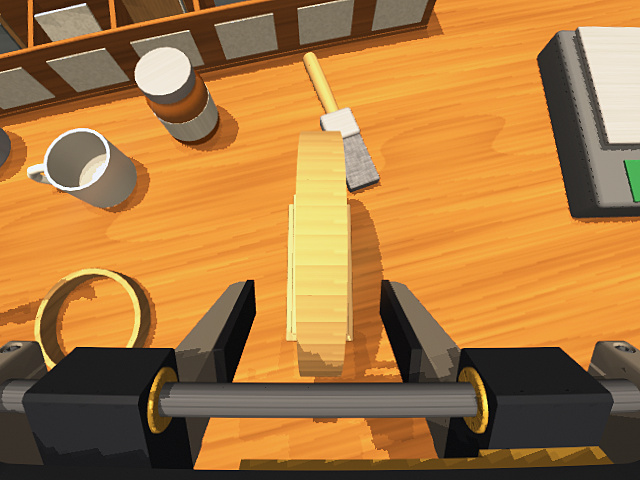

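>>> {"op": "step_arm", "data": {
  "linear": [
    [0, 0.005, 0.03],
    [0, 0.005, 0.06],
    [0, 0.005, 0.09],
    [0, 0.005, 0.1],
    [0, 0.005, 0.1],
    [0, 0.005, 0.1],
    [0, 0.005, 0.1],
    [0, 0.005, 0.1],
    [0, 0.005, 0.1],
    [0, 0.005, 0.1]
  ],
  "rotation": [
    [0, 0, 0],
    [0, 0, 0],
    [0, 0, 0],
    [0, 0, 0],
    [0, 0, 0],
    [0, 0, 0],
    [0, 0, 0],
    [0, 0, 0],
    [0, 0, 0],
    [0, 0, 0]
  ],
  "grip": [0.5, 0.5, 0.5, 0.5, -1, -1, -1, -1, -1, -1],
  "force": 40
}}

```text
time: 7.25
position: [520.5, -217.1, 158.7]
orientation: [0.03, 0.959, -0.112, 0.257]
ft_force: [-1.8, -0.0, 0.5]
finger_gap: 29.6
finger_force: 40.0
```

>>> {"op": "step_arm", "data": {
  "linear": [
    [0.017, 0, -0.029],
    [0.05, 0, -0.087],
    [0.1, 0, -0.173],
    [0.15, 0, -0.26],
    [0.2, 0, -0.346],
    [0.217, 0, -0.375],
    [0.217, 0, -0.375],
    [0.217, 0, -0.375]
  ],
  "rotation": [
    [0, 0, 0],
    [0, 0, 0],
    [0, 0, 0],
    [0, 0, 0],
    [0, 0, 0],
    [0, 0, 0],
    [0, 0, 0],
    [0, 0, 0]
  ],
  "grip": [-1, -1, -1, -1, -1, -1, -1, -1],
  "force": 40
}}

```text
time: 8.25
position: [519.9, -216.4, 286.3]
orientation: [0.029, 0.96, -0.113, 0.256]
ft_force: [-0.6, -0.4, -2.7]
finger_gap: 29.2
finger_force: 40.0
```

Run:
```python
from h import *
s,p,R=pose();print(s['time'],s['finger_gap'],p,s['ft_force'],s['joint_pos'])
img,P=cloud('wrist')
i=camera_info('wrist');M=np.array(i['mount'])
T=P@M[:3,:3].T+M[:3,3];W=R.apply(T)+p
a=T[(abs(T[:,1])<22)&(T[:,0]>-60)&(T[:,0]<130)&(T[:,2]>-70)&(T[:,2]<80)&(T[:,0]>14)]
print(len(a),a[:,1].min(),a[:,1].max())
# circle fit of outer surface in tool xz
m=np.abs(a[:,1]-np.median(a[:,1]))<10;b=a[m][:,[0,2]]
A=np.c_[2*b,np.ones(len(b))];
from scipy.optimize import least_squares
f=least_squares(lambda c:np.hypot(b[:,0]-c[0],b[:,1]-c[1])-100,[-10,50],loss='soft_l1');print('C tool xz',f.x,np.abs(f.fun).mean())
h=W[(abs(T[:,1])<22)&(T[:,0]>14)&(W[:,2]>320)];print(cv2.minAreaRect(h[:,:2].astype(np.float32)),W[:,2].max(), R.apply([f.x[0],np.median(a[:,1]),f.x[1]])+p)
```

```text
8.25 29.224277926011514 [ 519.8516219  -216.39676341  286.2998202 ] [-0.56914544 -0.43045798 -2.70502377] [-0.78032642 -0.38826957  1.9860596   0.2950321   1.10698598  0.95032553]
9169 -16.130667937883306 14.049777999922696
C tool xz [-11.28962918  46.1556374 ] 0.4385895750250743
((527.4535522460938, -218.41529846191406), (44.01363754272461, 132.85687255859375), 76.66646575927734) 436.4009719813979 [ 532.868782   -218.57461898  240.64604921]
```

```bash
cat >> h.py <<'E'
CT=np.array([-11.3,-1.0,46.2])   # hoop centre in tool frame
O=np.array([596,314,0.]);AZ=6.3
def SW(xs,ys,z):
    a=np.radians(AZ+90);return O+[xs*np.cos(a)-ys*np.sin(a),xs*np.sin(a)+ys*np.cos(a),z]
def WS(w):
    a=np.radians(AZ+90);d=np.asarray(w)-O
    return np.array([d[0]*np.cos(a)+d[1]*np.sin(a),-d[0]*np.sin(a)+d[1]*np.cos(a),d[2]])
def hoopgo(xs,ys,z,p=None,R=None):
    if p is None:_,p,R=pose()
    R1,_=toolR(AZ,30);p1=SW(xs,ys,z)-R1.apply(CT);rel(p,R,p1,R1);return p1,R1
E
python3 - <<'E'
from h import *
p,R=hoopgo(-280,0,238);print(p);p2,R=hoopgo(-155,0,238,p,R)
E
```

```text
lin [ 0.0917 -0.8818  0.0645] rot [ 0.108   0.0016 -0.19  ] dist 266.7
[613.60183179  33.23597845 283.66037365]
lin [-0.     -0.4167 -0.    ] rot [0. 0. 0.] dist 125.0
```

>>> {"op": "step_arm", "data": {
  "linear": [
    [0.01, -0.09, 0.006],
    [0.023, -0.22, 0.016],
    [0.042, -0.4, 0.029],
    [0.06, -0.58, 0.042],
    [0.076, -0.73, 0.053],
    [0.087, -0.84, 0.061],
    [0.0917, -0.882, 0.0645],
    [0.0917, -0.882, 0.0645],
    [0.0917, -0.882, 0.0645]
  ],
  "rotation": [
    [0.01, 0, -0.02],
    [0.027, 0, -0.047],
    [0.05, 0, -0.087],
    [0.07, 0.001, -0.125],
    [0.09, 0.001, -0.158],
    [0.103, 0.0016, -0.181],
    [0.108, 0.0016, -0.19],
    [0.108, 0.0016, -0.19],
    [0.108, 0.0016, -0.19]
  ],
  "grip": [-1, -1, -1, -1, -1, -1, -1, -1, -1],
  "force": 40
}}

```text
time: 9.43
position: [614.1, 31.6, 285.2]
orientation: [-0.013, 0.964, 0.053, 0.259]
ft_force: [-0.3, 0.0, -2.4]
finger_gap: 29.1
finger_force: 40.0
```

Run:
```python
from h import *
s,p,R=pose();print(s['time'],s['finger_gap'],p,s['ft_force'],np.round(s['joint_pos'],2))
print('C in stand',WS(R.apply(CT)+p),'axis',R.apply([0,1,0]))
img,P=cloud('wrist')
i=camera_info('wrist');M=np.array(i['mount'])
W=R.apply(P@M[:3,:3].T+M[:3,3])+p
S=np.array([WS(w) for w in box(W,540,680,80,400,200,380)])
for x0 in range(-200,-30,10):
    a=S[(S[:,0]>=x0)&(S[:,0]<x0+10)&(abs(S[:,1])<15)]
    if len(a)>3: print(x0,len(a),np.percentile(a,3,axis=0).round(1),np.median(a,0).round(1),np.percentile(a,97,axis=0).round(1))
T=S[S[:,2]>345];print(len(T),cv2.minAreaRect(T[:,:2].astype(np.float32)) if len(T)>5 else '')
q,Q=cloud('top')
cv2.imwrite('pics/w5.png',np.hstack([cv2.resize(img,(400,300)),cv2.resize(q[80:320,140:460],(400,300))])[:,:,::-1])
```

```text
9.425 29.06124238755264 [614.06009126  31.61386471 285.16131372] [-0.28974101  0.01059436 -2.43271225] [-0.25 -0.25  1.88  0.2   1.02  1.15]
C in stand [-281.80773498   -0.35386601  239.52033024] axis [ 0.10818492 -0.99412706  0.00272275]
-200 661 [-193.3   -8.4  267.3] [-192.5   -1.6  292.7] [-190.2    4.7  306.7]
-190 276 [-189.8   -8.5  268.6] [-187.3    1.5  305.6] [-181.4    4.9  307.1]
-180 107 [-1.795e+02  1.000e-01  2.684e+02] [-174.3    3.4  273.8] [-170.3    4.9  275.1]
-170 290 [-169.5   -8.2  269.7] [-165.    -1.2  274. ] [-160.3    4.9  275.2]
-160 299 [-159.8   -8.3  269.5] [-155.1   -1.1  274. ] [-150.2    4.9  275.2]
-150 301 [-149.7   -8.2  269.6] [-145.    -1.3  274. ] [-140.6    5.   275.3]
-140 314 [-139.7   -8.3  265.5] [-135.    -0.8  273.9] [-130.3    5.1  275.3]
-130 752 [-129.1   -8.4  270.7] [-121.9   -1.3  291.2] [-120.2    5.1  303.5]
-120 685 [-119.6   -8.4  270.1] [-115.1   -0.5  301.7] [-110.4    5.2  304. ]
-110 492 [-109.7   -8.2  270.8] [-104.8    1.4  302.6] [-100.3    5.3  304.1]
-100 190 [-99.9  -7.8 265.9] [-97.9   0.6 302.6] [-91.1   5.2 304. ]
-90 75 [-89.7   2.3 265.7] [-84.3   4.4 273.5] [-80.6   4.8 275.2]
-80 101 [-79.7   1.  266.6] [-74.9   3.7 273.9] [-70.5   5.  275.2]
-70 271 [-69.3  -8.3 267. ] [-65.1  -1.  273.9] [-60.4   4.9 275.3]
-60 43 [-59.9  -8.4 266.7] [-59.1  -3.3 273.5] [-55.6   5.  274.9]
-40 314 [-32.   -0.9 218.8] [-30.8   5.7 230.4] [-30.1  11.1 242.3]
0
```

View pics/w5.png

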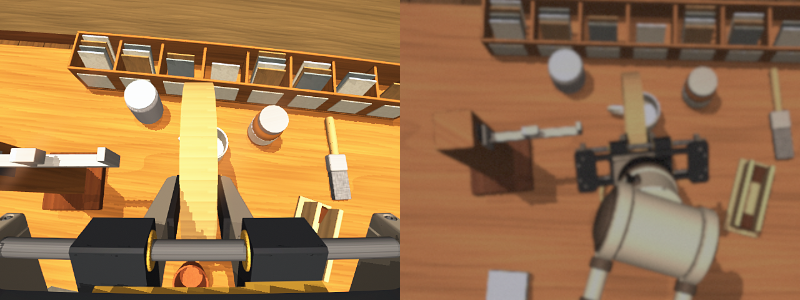

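Run:
```python
from h import *
s,p,R=pose();print(s['time'],p,s['ft_force'],WS(R.apply(CT)+p))
p,R=hoopgo(-155,-1.7,236)
p,R=hoopgo(-155,-1.7,190,p,R)
```

```text
9.525 [614.18065505  31.56749562 285.5075474 ] [ 0.42166041  0.61002247 -1.74872525] [-281.87051728   -0.49442463  239.87407967]
lin [-0.0027 -0.4224  0.0119] rot [ 0.0021 -0.0014 -0.0001] dist 126.8
lin [-0.0767  0.      0.1328] rot [0. 0. 0.] dist 46.0
```

>>> {"op": "step_arm", "data": {
  "linear": [
    [0, -0.04, 0.001],
    [0, -0.11, 0.003],
    [-0.001, -0.19, 0.005],
    [-0.002, -0.27, 0.008],
    [-0.0027, -0.35, 0.01],
    [-0.0027, -0.4, 0.0119],
    [-0.0027, -0.422, 0.0119],
    [-0.0027, -0.422, 0.0119],
    [-0.0027, -0.422, 0.0119]
  ],
  "rotation": [
    [0, 0, 0],
    [0, 0, 0],
    [0, 0, 0],
    [0, 0, 0],
    [0, 0, 0],
    [0, 0, 0],
    [0, 0, 0],
    [0, 0, 0],
    [0, 0, 0]
  ],
  "grip": [-1, -1, -1, -1, -1, -1, -1, -1, -1],
  "force": 40
}}

```text
time: 10.65
position: [601.6, 158.2, 281.7]
orientation: [-0.013, 0.964, 0.053, 0.26]
ft_force: [0.3, -0.3, -2.3]
finger_gap: 29.2
finger_force: 40.0
```

```bash
cat > m.py <<'E'
from h import *
import sys
def meas(pic=None):
    s,p,R=pose();print('t',s['time'],'ft',np.round(s['ft_force'],1),'tq',np.round(s['ft_torque'],2),'gap',round(s['finger_gap'],1),'C kin',WS(R.apply(CT)+p).round(1),'axis',R.apply([0,1,0]).round(3))
    img,P=cloud('wrist');i=camera_info('wrist');M=np.array(i['mount'])
    T=P@M[:3,:3].T+M[:3,3];W=R.apply(T)+p
    a=T[(abs(T[:,1])<22)&(T[:,0]>14)&(T[:,0]<130)&(T[:,2]>-70)&(T[:,2]<80)]
    from scipy.optimize import least_squares
    b=a[abs(a[:,1])<10][:,[0,2]]
    f=least_squares(lambda c:np.hypot(b[:,0]-c[0],b[:,1]-c[1])-100,[-11,46],loss='soft_l1')
    c=[f.x[0],(np.percentile(a[:,1],1)+np.percentile(a[:,1],99))/2,f.x[1]]
    print('C tool cam',np.round(c,1),'stand',WS(R.apply(c)+p).round(1))
    S=np.array([WS(w) for w in box(W,540,680,80,400,200,380)])
    k=S[(S[:,0]>-189)&(S[:,0]<-50)&(abs(S[:,1])<20)&(S[:,2]<277)&(S[:,2]>271)]
    if len(k): print('arm',len(k),np.median(k,0).round(1),np.percentile(k[:,1],[2,98]).round(1))
    t=S[(S[:,0]<-183)&(abs(S[:,1])<20)&(S[:,2]>300)&(S[:,2]<310)]
    if len(t): print('tip',len(t),np.median(t,0).round(1))
    if pic: cv2.imwrite(pic,img[:,:,::-1])
    return p,R
E
python3 - <<'E'
from m import *
meas()
p,R=hoopgo(-155,-1.7,190)
E
```

```text
t 10.65 ft [ 0.3 -0.3 -2.3] tq [-0.04  0.52 -0.03] gap 29.2 C kin [-154.7   -1.9  236.1] axis [ 0.109 -0.994  0.003]
C tool cam [-10.9  -0.7  46.3] stand [-154.9   -2.3  236.2]
arm 2071 [-83.7  -0.9 274. ] [-8.5  5.1]
tip 367 [-188.2   -1.7  306. ]
lin [-0.0773  0.0008  0.1325] rot [ 0.0017 -0.0014  0.0003] dist 46.0
```

>>> {"op": "step_arm", "data": {
  "linear": [
    [-0.01, 0, 0.018],
    [-0.03, 0, 0.05],
    [-0.05, 0, 0.087],
    [-0.068, 0, 0.117],
    [-0.0773, 0, 0.1325],
    [-0.0773, 0, 0.1325],
    [-0.0773, 0, 0.1325]
  ],
  "rotation": [
    [0, 0, 0],
    [0, 0, 0],
    [0, 0, 0],
    [0, 0, 0],
    [0, 0, 0],
    [0, 0, 0],
    [0, 0, 0]
  ],
  "grip": [-1, -1, -1, -1, -1, -1, -1],
  "force": 40
}}

```text
time: 11.58
position: [601.8, 158.5, 236.3]
orientation: [-0.013, 0.964, 0.053, 0.26]
ft_force: [0.7, -0.5, -1.9]
finger_gap: 29.6
finger_force: 40.0
```

Run:
```python
from m import *
meas()
```

```text
t 11.575 ft [ 0.7 -0.5 -1.9] tq [-0.    0.49  0.03] gap 29.6 C kin [-154.3   -2.2  190.7] axis [ 0.11  -0.994  0.003]
C tool cam [-10.9   0.1  46.3] stand [-155.3   -2.6  190.8]
arm 3630 [-103.7   -0.7  274. ] [-8.6  5.2]
tip 615 [-188.    -1.5  305.8]
```

>>> {"op": "step_arm", "data": {
  "linear": [
    [-0.0017, 0, 0.0029],
    [-0.0033, 0, 0.0058],
    [-0.005, 0, 0.0087],
    [-0.0067, 0, 0.0115],
    [-0.0083, 0, 0.0144],
    [-0.01, 0, 0.0173],
    [-0.01, 0, 0.0173]
  ],
  "rotation": [
    [0, 0, 0],
    [0, 0, 0],
    [0, 0, 0],
    [0, 0, 0],
    [0, 0, 0],
    [0, 0, 0],
    [0, 0, 0]
  ],
  "grip": [-1, -1, -1, -1, -1, -1, -1],
  "force": 40
}}

```text
time: 12.5
position: [601.4, 158.5, 229.5]
orientation: [-0.013, 0.964, 0.053, 0.259]
ft_force: [0.1, -0.2, -1.4]
finger_gap: 29.5
finger_force: 40.0
```

>>> {"op": "step_arm", "data": {
  "linear": [
    [-0.0008, 0, 0.0014],
    [-0.0017, 0, 0.0029],
    [-0.0017, 0, 0.0029]
  ],
  "rotation": [
    [0, 0, 0],
    [0, 0, 0],
    [0, 0, 0]
  ],
  "grip": [-1, -1, -1],
  "force": 40
}}

```text
time: 12.88
position: [601.4, 158.5, 228.6]
orientation: [-0.013, 0.964, 0.053, 0.259]
ft_force: [1.1, 0.2, -2.5]
finger_gap: 29.3
finger_force: 40.0
```

>>> {"op": "step_arm", "data": {
  "linear": [
    [-0.0008, 0, 0.0014],
    [-0.0017, 0, 0.0029],
    [-0.0017, 0, 0.0029]
  ],
  "rotation": [
    [0, 0, 0],
    [0, 0, 0],
    [0, 0, 0]
  ],
  "grip": [-1, -1, -1],
  "force": 40
}}

```text
time: 13.25
position: [601.5, 158.5, 227.8]
orientation: [-0.013, 0.964, 0.053, 0.26]
ft_force: [-0.7, 0.6, -1.0]
finger_gap: 29.5
finger_force: 40.0
```

>>> {"op": "step_arm", "data": {
  "linear": [
    [-0.0008, 0, 0.0014],
    [-0.0008, 0, 0.0014]
  ],
  "rotation": [
    [0, 0, 0],
    [0, 0, 0]
  ],
  "grip": [-1, -1],
  "force": 40
}}

```text
time: 13.5
position: [601.6, 158.5, 227.6]
orientation: [-0.013, 0.964, 0.053, 0.26]
ft_force: [-1.7, -0.3, 0.1]
finger_gap: 29.1
finger_force: 40.0
```

>>> {"op": "step_arm", "data": {
  "linear": [
    [-0.0008, 0, 0.0014],
    [-0.0008, 0, 0.0014]
  ],
  "rotation": [
    [0, 0, 0],
    [0, 0, 0]
  ],
  "grip": [-1, -1],
  "force": 40
}}

```text
time: 13.75
position: [601.7, 158.5, 227.3]
orientation: [-0.013, 0.964, 0.053, 0.26]
ft_force: [-2.7, -0.9, 2.2]
finger_gap: 29.4
finger_force: 40.0
```

>>> {"op": "step_arm", "data": {
  "linear": [
    [0, 0, 0],
    [0.0007, 0, -0.0012],
    [0.0007, -0.008, -0.0012],
    [0.0007, -0.02, -0.0012],
    [0.0007, -0.032, -0.0012],
    [0.0007, -0.04, -0.0012],
    [0.0007, -0.04, -0.0012]
  ],
  "rotation": [
    [0, 0, 0],
    [0, 0, 0],
    [0, 0, 0],
    [0, 0, 0],
    [0, 0, 0],
    [0, 0, 0],
    [0, 0, 0]
  ],
  "grip": [-1, -1, -1, -1, -1, -1, -1],
  "force": 40
}}

```text
time: 14.62
position: [600.3, 170.8, 227.4]
orientation: [-0.013, 0.964, 0.054, 0.26]
ft_force: [0.9, -0.8, 1.9]
finger_gap: 29.7
finger_force: 40.0
```

Run:
```python
from m import *
meas('pics/w6.png')
```

```text
t 14.625 ft [ 0.9 -0.8  1.9] tq [-0.04 -0.05 -0.04] gap 29.7 C kin [-141.9   -2.   181.7] axis [ 0.11  -0.994  0.002]
C tool cam [-9.7 -0.6 46.5] stand [-142.3   -3.5  182.3]
arm 4061 [-102.1   -0.8  274.1] [-8.5  5. ]
tip 704 [-187.6   -1.5  305.9]
```

View pics/w6.png

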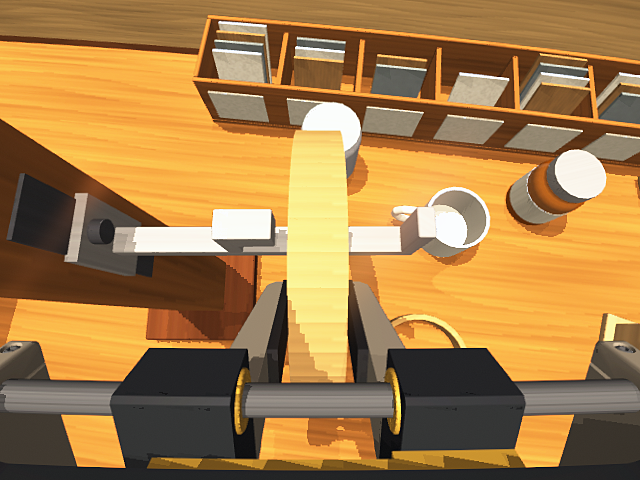

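>>> {"op": "step_arm", "data": {
  "linear": [
    [0.0005, -0.005, -0.0009],
    [0.0005, -0.012, -0.0009],
    [0.0005, -0.02, -0.0009],
    [0.0005, -0.028, -0.0009],
    [0.0005, -0.035, -0.0009],
    [0.0005, -0.035, -0.0009]
  ],
  "rotation": [
    [0, 0, 0],
    [0, 0, 0],
    [0, 0, 0],
    [0, 0, 0],
    [0, 0, 0],
    [0, 0, 0]
  ],
  "grip": [-1, -1, -1, -1, -1, -1],
  "force": 40
}}

```text
time: 15.42
position: [598.9, 181.2, 227.3]
orientation: [-0.013, 0.964, 0.054, 0.26]
ft_force: [0.7, -0.5, 1.4]
finger_gap: 29.7
finger_force: 40.0
```

>>> {"op": "step_arm", "data": {
  "linear": [
    [0, -0.005, 0],
    [0, -0.012, 0],
    [0, -0.018, 0],
    [0, -0.024, 0],
    [0, -0.028, 0],
    [0, -0.028, 0]
  ],
  "rotation": [
    [0, 0, 0],
    [0, 0, 0],
    [0, 0, 0],
    [0, 0, 0],
    [0, 0, 0],
    [0, 0, 0]
  ],
  "grip": [-1, -1, -1, -1, -1, -1],
  "force": 40
}}

```text
time: 16.18
position: [598.0, 189.4, 227.3]
orientation: [-0.013, 0.964, 0.053, 0.26]
ft_force: [0.6, -1.9, 1.9]
finger_gap: 29.1
finger_force: 40.0
```

Run:
```python
from m import *
meas('pics/w7.png')
```

```text
t 16.175 ft [ 0.6 -1.9  1.9] tq [-0.22 -0.04 -0.17] gap 29.1 C kin [-123.2   -1.7  181.7] axis [ 0.11  -0.994  0.002]
C tool cam [-9.8 -0.4 46.1] stand [-123.8   -3.   182.5]
arm 4701 [-140.5   -1.3  274. ] [-8.7  5. ]
tip 777 [-187.3   -1.6  305.7]
```

Continue in 1 mm steps until the stop is felt.

>>> {"op": "step_arm", "data": {
  "linear": [
    [0, -0.0035, 0],
    [0, -0.006, 0],
    [0, -0.006, 0]
  ],
  "rotation": [
    [0, 0, 0],
    [0, 0, 0],
    [0, 0, 0]
  ],
  "grip": [-1, -1, -1],
  "force": 40
}}

```text
time: 16.6
position: [597.8, 191.0, 227.3]
orientation: [-0.013, 0.964, 0.053, 0.26]
ft_force: [0.3, -2.1, 3.0]
finger_gap: 29.5
finger_force: 40.0
```

>>> {"op": "step_arm", "data": {
  "linear": [
    [0, -0.003, 0],
    [0, -0.003, 0]
  ],
  "rotation": [
    [0, 0, 0],
    [0, 0, 0]
  ],
  "grip": [-1, -1],
  "force": 40
}}

```text
time: 16.85
position: [597.7, 192.0, 227.3]
orientation: [-0.013, 0.964, 0.053, 0.26]
ft_force: [1.1, -2.6, 2.1]
finger_gap: 29.6
finger_force: 40.0
```

>>> {"op": "step_arm", "data": {
  "linear": [
    [0, -0.003, 0],
    [0, -0.003, 0]
  ],
  "rotation": [
    [0, 0, 0],
    [0, 0, 0]
  ],
  "grip": [-1, -1],
  "force": 40
}}

```text
time: 17.1
position: [597.6, 192.8, 227.3]
orientation: [-0.013, 0.964, 0.053, 0.26]
ft_force: [0.4, -3.1, 2.2]
finger_gap: 29.5
finger_force: 40.0
```

>>> {"op": "step_arm", "data": {
  "linear": [
    [0, -0.002, 0],
    [0, -0.002, 0]
  ],
  "rotation": [
    [0, 0, 0],
    [0, 0, 0]
  ],
  "grip": [-1, -1],
  "force": 40
}}

```text
time: 17.35
position: [597.6, 193.4, 227.3]
orientation: [-0.013, 0.964, 0.053, 0.26]
ft_force: [0.2, -2.7, 2.3]
finger_gap: 29.4
finger_force: 40.0
```

Run:
```python
from m import *
meas('pics/w7.png')
```

```text
t 17.35 ft [ 0.2 -2.7  2.3] tq [-0.26 -0.08 -0.31] gap 29.4 C kin [-119.1   -1.8  181.7] axis [ 0.11  -0.994  0.002]
C tool cam [-9.9 -0.4 45.9] stand [-119.8   -2.9  182.7]
arm 4889 [-138.6   -1.5  274.1] [-8.7  4.9]
tip 764 [-187.1   -1.6  305.8]
```

>>> {"op": "step_arm", "data": {
  "linear": [
    [0, -0.003, 0],
    [0, -0.003, 0]
  ],
  "rotation": [
    [0, 0, 0],
    [0, 0, 0]
  ],
  "grip": [-1, -1],
  "force": 40
}}

```text
time: 17.65
position: [597.5, 194.1, 227.3]
orientation: [-0.013, 0.964, 0.053, 0.26]
ft_force: [-0.2, -3.5, 2.5]
finger_gap: 29.3
finger_force: 40.0
```

>>> {"op": "step_arm", "data": {
  "linear": [
    [0, -0.003, 0],
    [0, -0.003, 0]
  ],
  "rotation": [
    [0, 0, 0],
    [0, 0, 0]
  ],
  "grip": [-1, -1],
  "force": 40
}}

```text
time: 17.9
position: [597.5, 194.2, 227.2]
orientation: [-0.012, 0.964, 0.053, 0.259]
ft_force: [-0.1, -7.7, 3.4]
finger_gap: 29.3
finger_force: 40.0
```

>>> {"op": "step_arm", "data": {
  "linear": [
    [0, 0.002, 0],
    [0, 0.002, 0],
    [0, 0.002, 0],
    [0, 0.002, 0],
    [0, 0.002, 0],
    [0, 0.002, 0],
    [0, 0.002, 0],
    [0, 0.002, 0]
  ],
  "rotation": [
    [0, 0, 0],
    [0, 0, 0],
    [0, 0, 0],
    [0, 0, 0],
    [0, 0, 0],
    [0, 0, 0],
    [0, 0, 0],
    [0, 0, 0]
  ],
  "grip": [-1, -1, 0.3, 0.3, 0.3, 0.3, 0.3, 0.3],
  "force": 20
}}

```text
time: 18.9
position: [597.4, 194.6, 227.3]
orientation: [-0.013, 0.964, 0.053, 0.26]
ft_force: [0.7, 0.2, -0.2]
finger_gap: 59.4
finger_force: 0.0
```

Run:
```python
from m import *
meas('pics/w7.png')
```

```text
t 18.9 ft [ 0.7  0.2 -0.2] tq [0.01 0.23 0.02] gap 59.4 C kin [-117.9   -1.7  181.6] axis [ 0.11  -0.994  0.002]
C tool cam [-10.4  -0.4  45.6] stand [-118.5   -2.2  182.6]
arm 4932 [-138.3   -1.4  274. ] [-8.7  4.9]
tip 767 [-187.1   -1.6  305.7]
```

View pics/w7.png

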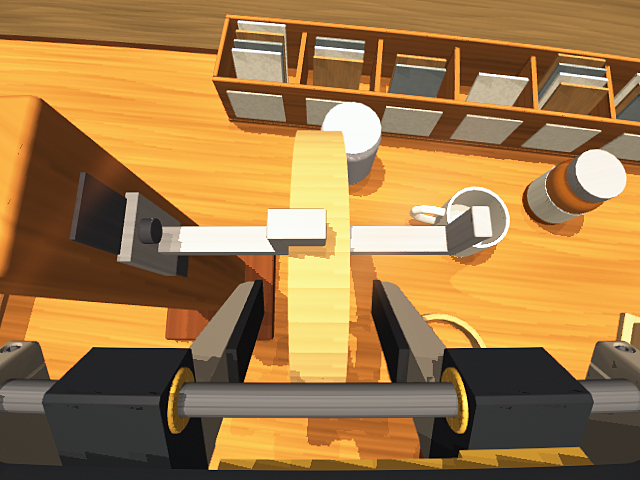

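>>> {"op": "step_arm", "data": {
  "linear": [
    [0, 0, -0.04],
    [0, 0, -0.1],
    [0, 0, -0.2],
    [0, 0, -0.33],
    [0, 0, -0.45],
    [0, 0, -0.5],
    [0, 0, -0.5],
    [0, 0, -0.5]
  ],
  "rotation": [
    [0, 0, 0],
    [0, 0, 0],
    [0, 0, 0],
    [0, 0, 0],
    [0, 0, 0],
    [0, 0, 0],
    [0, 0, 0],
    [0, 0, 0]
  ],
  "grip": [0.3, 0.3, 0.3, 0.3, 0.3, 0.3, 0.3, 0.3]
}}

```text
time: 19.95
position: [522.3, 186.5, 355.2]
orientation: [-0.013, 0.965, 0.053, 0.258]
ft_force: [0.2, 0.7, -0.5]
finger_gap: 60.0
finger_force: 0.0
```

Run:
```python
from m import *
s,p,R=pose();print(s['time'],p,s['ft_force'])
i=camera_info('wrist');M=np.array(i['mount'])
for k in range(2):
    img,P=cloud('wrist')
    W=R.apply(P@M[:3,:3].T+M[:3,3])+p
    S=np.array([WS(w) for w in box(W,480,720,100,230,150,290)])
    h=S[(S[:,0]>-180)&(S[:,0]<-100)&(abs(S[:,1])>9)&(S[:,2]>210)]
    r=cv2.minAreaRect(h[:,:2].astype(np.float32));print(len(h),r,h[:,2].max())
    b=h[:,1:]
    from scipy.optimize import least_squares
    f=least_squares(lambda c:np.hypot(b[:,0]-c[0],b[:,1]-c[1])-100,[0,182],loss='soft_l1');print(f.x,np.abs(f.fun).mean())
for n in ('jar','mug','tin','pot','small_hoop','brush','packets'): pass
```

```text
19.95 [522.26297676 186.50929563 355.1842529 ] [ 0.23200913  0.66158264 -0.48704654]
4566 ((-141.2599334716797, 5.750755310058594), (176.9314422607422, 74.90943908691406), 89.6662826538086) 283.56346127632804
[ -2.45728645 182.34832068] 0.5044643491818793
4593 ((-141.28143310546875, 4.240364074707031), (180.00698852539062, 74.97291564941406), 89.67402648925781) 283.97561953388407
[ -2.74541177 182.70100756] 0.5122867571236744
```

Run:
```python
from m import *
s,p,R=pose()
i=camera_info('wrist');M=np.array(i['mount']);img,P=cloud('wrist')
W=R.apply(P@M[:3,:3].T+M[:3,3])+p
S=np.array([WS(w) for w in box(W,480,720,100,230,150,290)])
r=np.hypot(S[:,1]+2.6,S[:,2]-182.5);h=S[(r>97)&(r<103)&(S[:,0]>-145)]
for a,b in((-70,-40),(-40,-12),(12,40),(40,80)):
    k=h[(h[:,1]>a)&(h[:,1]<b)]
    if len(k)>5: print(a,len(k),np.percentile(k[:,0],[2,98]).round(1))
print(state()['time'])
```

```text
-70 555 [-133.6 -104.8]
-40 657 [-133.6 -104.8]
12 1058 [-133.1 -104.3]
40 1538 [-132.9 -104.1]
20.1
```

```bash
python3 -c "
from bench import *
print(job_done())"
```

```text
the job is handed in; nothing more can be done
None
```

The hoop hangs released and square on the hook, under the keeper and home against the stop (rim centre about 119 mm from the post's axis, against 120 mm nominal). The job was handed in at about 20 s, and no verdict came back.

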